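# Select the red test line on the gated speaker selector

### The job

Switch the loudspeaker test bench to the red line: with the fingertips, gently push the selector lever out of its parking slot, along the gate's cross channel and fully home into the slot marked by the red cap, then leave it there. Only push the lever, do not squeeze it in the gripper; do not put it home in any other colour's slot on the way, and leave the loose things around it where they are.

Things in the scene. Friction and masses are not known exactly. Their poses are not given: they have to be found in the camera images.
- selector: fixed selector box: grey case 150 (x) x 130 (y) x 110 mm tall, its top an 8 mm aluminium gate plate; origin at the centre of its underside on the table, own z up, own x pointing away from the robot, yaw within about 25 degrees of square. The lever's pivot is on its vertical centre line, 20 mm above the table
- gate (a point): centre of the gate, on top of the plate. Channels, all 16 mm wide, in the box's x, y (mm): cross channel along y at x = 0, up to walls at y = -40 and 40; four corner slots along x, centred on y = -32 and 32, to end walls at x = -31 and 31; a parking slot on y = 0, near side only, to x = -31 (no slot opposite it). The 10 mm stem can move only along these, with 3 mm play each side
- lever_gate (a point): point on the axis of the lever's 10 mm steel stem, level with the gate plate, 86 mm from the pivot. A push of 5 to 10 N at the handle is plenty, also to feel the end of a channel; the gate is firm, slightly springy, and the lever must not be loaded above 35 N
- lever_grip (a point): point on the axis of the lever's black handle, 140 mm from the pivot, about mid-handle. The handle is a round-ended bar 28 mm in diameter, from 111 to 174 mm from the pivot; with the lever upright it reaches from 131 to 194 mm above the table, 21 mm clear of the plate
- fore_aft (a joint): lean of the lever along the box's x (rad), positive = own +x, away from the robot; 0 = middle of the cross channel (play 0.035 either way), about 0.29 or -0.29 = home in a far or near slot. Starts in the parking slot at -0.18 to -0.28. Friction of 0.25 N m in each joint (2 N at the handle), no spring: the lever stays where it is left
- sideways (a joint): lean of the lever along the box's y (rad), positive = own +y (left seen from the robot); 0 = parking slot, about 0.36 or -0.36 (play 0.03) = in line with the corner slots of that side
- cap_red: flat red marker cap, 20 mm across, 3 mm thick, fixed on the gate plate just beyond the closed end of the corner slot that it marks (x = -49 or 49, y = -32 or 32 mm in the box's frame); origin at the centre of its underside, 110 mm above the table. Which colour marks which slot changes from start to start
- cap_blue: flat blue marker cap, 20 mm across, 3 mm thick, fixed on the gate plate just beyond the closed end of the corner slot that it marks (x = -49 or 49, y = -32 or 32 mm in the box's frame); origin at the centre of its underside, 110 mm above the table. Which colour marks which slot changes from start to start
- cap_yellow: flat yellow marker cap, 20 mm across, 3 mm thick, fixed on the gate plate just beyond the closed end of the corner slot that it marks (x = -49 or 49, y = -32 or 32 mm in the box's frame); origin at the centre of its underside, 110 mm above the table. Which colour marks which slot changes from start to start
- cap_green: flat green marker cap, 20 mm across, 3 mm thick, fixed on the gate plate just beyond the closed end of the corner slot that it marks (x = -49 or 49, y = -32 or 32 mm in the box's frame); origin at the centre of its underside, 110 mm above the table. Which colour marks which slot changes from start to start
- nut_a: brass thumb nut (22 mm across, 14 mm tall) standing on the selector's top plate at its middle far edge; origin at the centre of its underside. Bystander: leave it where it is.
- nut_b: brass thumb nut (22 mm across, 14 mm tall) on the table beside the selector; origin at the centre of its underside. Bystander: leave it where it is.
- standoff: steel standoff, 14 mm across and 35 mm tall, upright on the table beside the selector; origin at the centre of its underside. Bystander: leave it where it is.
- post_screw: dark screw standing on its head, 18 mm across and 45 mm tall, on the table beside the selector; origin at the centre of its underside. Bystander: leave it where it is.
- tape_roll: roll of paper tape, 90 mm across, 40 mm tall; origin at the centre of its underside. Bystander: leave it where it is.
- remote: black remote control 180 x 46 x 18 mm; origin at the centre of its underside. Bystander: leave it where it is.
- mouse: black computer mouse 100 x 60 x 34 mm; origin at the centre of its underside. Bystander: leave it where it is.
- driver: loose loudspeaker driver, 140 mm across, 63 mm tall, magnet down; origin at the centre of its underside. Bystander: leave it where it is.
Things that resemble listed ones, but are neither listed nor needed, are in the scene too. Of the things that look like the selector, the largest one is meant.

How it is judged:
By the outcome, as a careful person would: the job done as asked, in the order asked, and still so for the second after the job is handed in, with the robot touching nothing.
It also fails if it takes over 58 s, if anything falls off the work surface, if the arm or the gripper's body presses on something with over 40 N, if the wrist force passes 120 N, or if a joint passes its speed limit or range.

### The arm

A 6-joint arm with a two-finger parallel gripper is mounted at the origin on the work surface. World frame = base frame: x ahead of the robot, y to its left, z up, the work surface at z = 0. Lengths are in m, angles in rad, forces in N, time in s.
With the tool pointing down it reaches from about 0.4 to 0.825 m from the base axis. Payload 7 kg.
Tool frame: the origin (TCP) lies on the mounting face of the last link; the fingertips stand 173 mm ahead of it and the grasp point (between the pads) lies ctrl.hold_point_z ahead of it (ctrl.hold_point_z is the distance from the TCP to the grasp point, in m); z points along the fingers, x is the direction in which the jaws open and shut, and the axes are right-handed (so a half turn about z gives the same grasp; the last joint's range is limited). The gripper opens to 85 mm and grips with 20 to 120 N. Pads are 22 mm wide; open, the fingers measure 114 mm over their backs; the gripper's body (76 mm by 85 mm) begins 54 mm behind the grasp point. The pads swing forward as they close: fully open they stand 13 mm farther back than shut.
Start: joints at [-0.998, 0.359, 0.012, 0, -1.224, -0.288], TCP at [0.19, -0.648, 0.405] pointing down, gripper open.
Joint ranges: [-3.07, 3.07], [-1.43, 2.12], [-1.02, 1.25], [-3.03, 1.67], [-3.05, -0], [-3.03, 3.03]. Speed limits (rad/s): [2.39, 2.39, 3.01, 3.14, 3.14, 3.14].

### API

Orientations are given as [roll, pitch, yaw] about the fixed x, y, z axes, in that order (R = Rz(yaw) Ry(pitch) Rx(roll)).
In Python, from rig import ctrl gives the robot as it stands.
- The arm moves only by the tool step_arm, never from a script. Its argument "plan" is a list of rows, each a list of 7 numbers: the turn, a rotation vector about the tool's x, y, z in rad, then the shift along the tool's x, y, z in mm, then the opening, from 0 (shut) to 1 (fully open). A call has 1 to 12 rows; each row is the pose to reach, as a shift and turn from the pose commanded when the call began, along the tool's axes at that moment; what a row does not reach only later rows make up. A row lasts 1/8 s, in which the tool goes at most 62.5 mm and 10.7 degrees, less where a joint would pass 70% of its speed; a pose out of reach is approached as far as the arm can. A call with a gripper value outside its range is refused whole. The fingers move at their own pace and stop on an object; "grip_force" is the grip in N (left out, the last holds). Time passes only in rows, so rows that repeat a pose let the fingers close. It gives the time, the measured TCP pose, the force and the opening at its end, in the units of the state.
- ctrl.state(): the state, without advancing time (a new reading comes with each control period).
- ctrl.grab_frame(name): name is "side" or "top"; returns the picture (384x512x3 uint8, red, green, blue); there is no depth.
- ctrl.get_calibration(name): a dict with "fovy" (degrees; the focal length in pixels is half the picture's height over the tangent of half this angle, whatever the lens; pixels are square), "cx", "cy" (the principal point, pixels), "world_from_camera" (4x4, takes a point from camera to world coordinates). Camera axes: x right, y up, looking along -z (the intrinsics and any distortion apply to the point x, -y, -z); pixel columns grow to the right and rows downward; lengths in m; the calibration is good to about 2 mm. A picture is of the moment at which its call begins. get_calibration takes no time and is no camera call.
- ctrl.job_done(): hands the job in, once; it reports no verdict.
The state is a dict: "time_s": time; "joint_positions": joint angles; "joint_velocities": joint speeds; "joint_torque": joint torques, N m; "tool_pos": TCP position; "tool_rot": TCP orientation; "ft_force": force on the tool from outside, world axes, zero at the start; "moment": the same for the moment, N m; "finger_gap": finger opening in m.
Only numpy, scipy, OpenCV 4.12 (cv2) and the standard library are available. Lean on these libraries where they do the work, as an engineer would, in place of code of your own. Each camera call takes 0.05 s, during which the arm holds its last target.

## Working session

There is one attempt and no reset: what is moved stays moved. The work goes in short steps, Python scripts to look and compute and a tool call to move; the robot and the scene stay as the last step left them, time stands still between calls to the robot, and variables do not carry over. Pictures are saved under pics/ and viewed, and the job is handed in when it is done.

Besides the shell and the picture viewer there is one more tool, called after "Emit:" as name([rows], argument=value, ...), one row to a line, values as JSON. step_arm: Moves the arm, as the interface text tells. Its arguments: {"type":"object","properties":{"plan":{"type":"array"},"grip_force":{"type":"number"}},"required":["plan"]}

```bash
mkdir -p pics; python3 - <<'E'
from rig import ctrl
import cv2
print(ctrl.state(), ctrl.hold_point_z)
for n in("side","top"):
    im=ctrl.grab_frame(n); cv2.imwrite(f"pics/{n}0.png",cv2.cvtColor(im,cv2.COLOR_RGB2BGR)); print(ctrl.get_calibration(n))
E
```

```text
{'time_s': 0.0, 'joint_positions': array([-9.97935724e-01,  3.59402683e-01,  1.11067320e-02, -3.15506586e-04,
       -1.22407778e+00, -2.88108074e-01]), 'joint_velocities': array([ 0.00070484, -0.00109706,  0.00022199, -0.0005399 ,  0.00057425,
        0.00024498]), 'joint_torque': array([-1.94778797e-03, -5.83322775e+01,  2.93415499e+01,  6.93658635e+00,
       -6.00011990e-03, -4.12793725e-06]), 'tool_pos': array([ 0.18957915, -0.64765593,  0.4037803 ]), 'tool_rot': array([-3.14142879e+00, -1.59667174e-03,  1.85544128e+00]), 'ft_force': array([-0.5857538 , -0.5359504 ,  0.39174179]), 'moment': array([-0.00732965, -0.04547465,  0.01765244]), 'finger_gap': 0.08553391490632443} 0.1547
{'fovy': 54.82515517546019, 'cx': 259.4698654692855, 'cy': 191.054777942636, 'world_from_camera': array([[-0.85895743,  0.29354693, -0.41955016,  0.10544174],
       [-0.51171292, -0.4625095 ,  0.72404064,  0.73347859],
       [ 0.01849398,  0.83660933,  0.54748772,  0.70929363],
       [ 0.        ,  0.        ,  0.        ,  1.        ]])}
{'fovy': 49.59647406105731, 'cx': 257.1190391656665, 'cy': 189.1998136903698, 'world_from_camera': array([[ 0.02263921,  0.99437348, -0.10348353,  0.43696197],
       [-0.9997299 ,  0.02197342, -0.00756936, -0.01124741],
       [-0.00525289,  0.10362694,  0.99460236,  1.11416353],
       [ 0.        ,  0.        ,  0.        ,  1.        ]])}
```

View pics/side0.png

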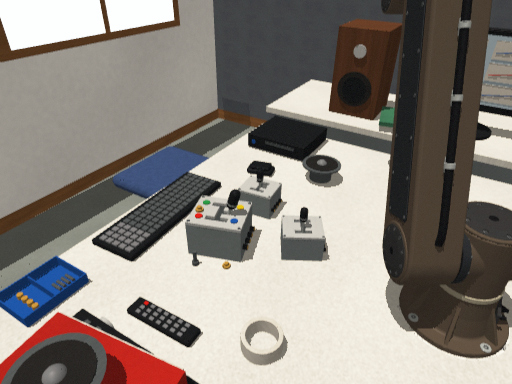

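View pics/top0.png

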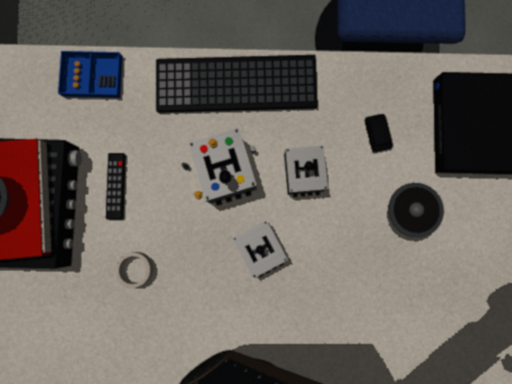

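Selector-like things in the top view: (224,167) with coloured caps, (306,170) and (261,249). The first is the largest and the only one with caps. I'll confirm it in a crop.

```bash
cat > h.py <<'E'
import numpy as np, cv2
from rig import ctrl
def cam(n):
    c=ctrl.get_calibration(n); f=192/np.tan(np.radians(c['fovy']/2)); return c,f
def ray(n,u,v):
    c,f=cam(n); M=c['world_from_camera']
    d=M[:3,:3]@np.array([(u-c['cx'])/f,-(v-c['cy'])/f,-1]); return M[:3,3],d
def onz(n,u,v,z):
    o,d=ray(n,u,v); return o+d*(z-o[2])/d[2]
def proj(n,p):
    c,f=cam(n); q=np.linalg.inv(c['world_from_camera'])@np.r_[p,1]
    return np.array([c['cx']+f*q[0]/-q[2], c['cy']-f*q[1]/-q[2]])
def tri(a,b):
    A=np.zeros((3,3));B=np.zeros(3);L=[ray('side',*a),ray('top',*b)]
    for o,d in L:
        d=d/np.linalg.norm(d);P=np.eye(3)-np.outer(d,d);A+=P;B+=P@o
    x=np.linalg.solve(A,B)
    return x,[np.linalg.norm(np.cross(x-o,d/np.linalg.norm(d))) for o,d in L]
E
python3 - <<'E'
from h import *
a=cv2.imread('pics/top0.png')[115:225,170:350]; b=cv2.imread('pics/side0.png')[150:275,175:335]
cv2.imwrite('pics/ct.png',cv2.resize(a,None,fx=4.4,fy=4.4,interpolation=cv2.INTER_CUBIC))
cv2.imwrite('pics/cs.png',cv2.resize(b,None,fx=4.4,fy=4.4,interpolation=cv2.INTER_CUBIC))
for n,(r0,r1,c0,c1) in dict(top=(125,210,185,260),side=(185,265,180,262)).items():
    im=cv2.imread(f'pics/{n}0.png'); h=cv2.cvtColor(im,cv2.COLOR_BGR2HSV)
    for k,(lo,hi) in dict(red=(-6,6),orange=(10,20),yellow=(23,34),green=(45,80),blue=(100,125)).items():
        H=h[...,0].astype(int); H=np.where(H>170,H-180,H)
        m=((H>=lo)&(H<=hi)&(h[...,1]>110)&(h[...,2]>60)).astype(np.uint8)
        mm=np.zeros_like(m); mm[r0:r1,c0:c1]=m[r0:r1,c0:c1]
        N,l,s,c=cv2.connectedComponentsWithStats(mm)
        for i in range(1,N):
            if s[i,4]>8: print(n,k,c[i].round(1),s[i,4],(onz(n,*c[i],.113)).round(4))
E
```

```text
top red [203.4 148.4] 50 [0.6387 0.1302 0.113 ]
top orange [212.5 142.5] 56 [0.6538 0.1084 0.113 ]
top orange [197.7 194.3] 49 [0.5254 0.14   0.113 ]
top yellow [239.9 178.6] 36 [0.5661 0.0389 0.113 ]
top green [228.4 140.8] 37 [0.6589 0.0694 0.113 ]
top blue [214.8 186.1] 40 [0.5465 0.0992 0.113 ]
side red [198.2 215.1] 31 [0.6405 0.1327 0.113 ]
side orange [198.9 208.4] 39 [0.6579 0.1078 0.113 ]
side orange [226.  263.2] 17 [0.4738 0.2416 0.113 ]
side yellow [239.9 206.6] 28 [0.5679 0.0414 0.113 ]
side green [206.2 201.9] 18 [0.6601 0.0729 0.113 ]
side blue [233.8 220.5] 26 [0.5472 0.1019 0.113 ]
```

View pics/ct.png

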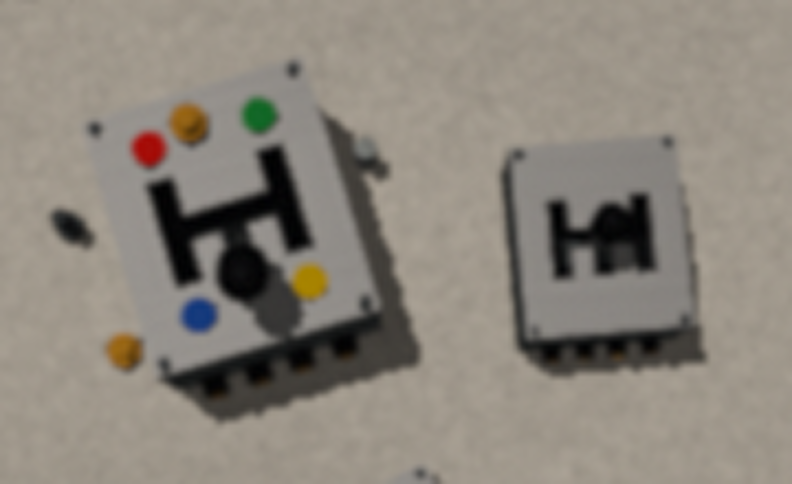

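View pics/cs.png

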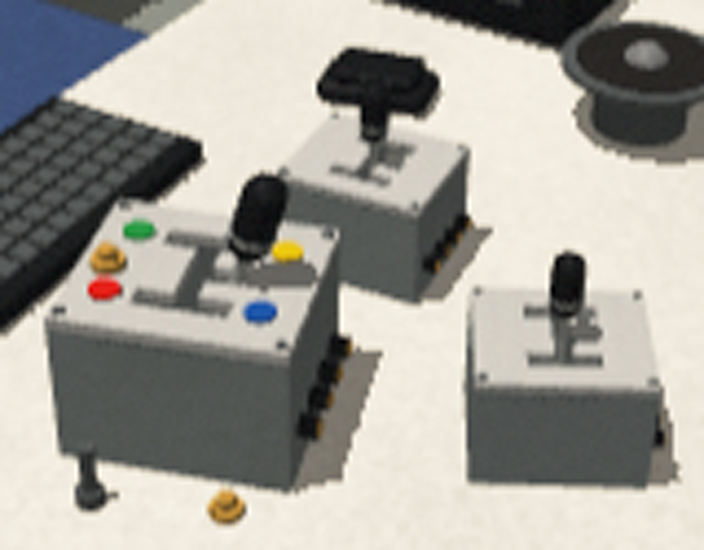

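The selector is the box at (224,167) in the top view, with red at the far left slot and the lever in the near parking slot. All four caps agree between the two views to about 3 mm. Next: the box frame and the lever angle.

```bash
cat >> h.py <<'E'
C=np.array([.6033,.0859]); YAW=np.arctan2(.03095,.0926)
RB=np.array([[np.cos(YAW),-np.sin(YAW)],[np.sin(YAW),np.cos(YAW)]])
def box(p): return np.r_[RB.T@(np.asarray(p)[:2]-C),np.asarray(p)[2:]]
def world(p): return np.r_[RB@np.asarray(p)[:2]+C,np.asarray(p)[2:]]
# lever point at distance L for leans a (x), b (y): direction ~ (tan a, tan b, 1)
def lev(a,b,L):
    d=np.array([np.tan(a),np.tan(b),1]); d/=np.linalg.norm(d); return world(np.r_[0,0,.02]+L*d)
def shift(target):  # shift in current tool axes (mm), and yaw error
    from scipy.spatial.transform import Rotation as R
    s=ctrl.state(); Rt=R.from_euler('xyz',s['tool_rot'])
    return Rt.inv().apply(np.asarray(target)-s['tool_pos'])*1000
def status():
    s=ctrl.state(); p=s['tool_pos']; F=s['ft_force']
    print('t',round(s['time_s'],2),'tipbox mm',(1000*box(p-[0,0,.173])).round(1),'Fbox',(RB.T@F[:2]).round(1),F[2].round(1),'rot',s['tool_rot'].round(3),'gap',round(s['finger_gap'],3))
def handle(n,fn,r):  # black blob
    im=cv2.imread(fn); r0,r1,c0,c1=r
    g=im.max(2); m=np.zeros(g.shape,np.uint8); m[r0:r1,c0:c1]=(g[r0:r1,c0:c1]<38)
    return m
E
python3 - <<'E'
from h import *
print(np.degrees(YAW))
for n in ('top','side'):
    for a in (-.18,-.23,-.28):
        print(n,a,[proj(n,lev(a,0,L)).round(1) for L in (.111,.140,.174)])
    im=cv2.imread(f'pics/{n}0.png').max(2)
    r=(164,187,216,236) if n=='top' else (188,210,226,244)
    print(im[r[0]:r[1],r[2]:r[3]])
for k,p in dict(x1=(-.049,-.032,.113),c=(0,0,.11),nut=(.06,0,.12)).items():
    print(k,world(p),proj('top',world(p)),proj('side',world(p)))
status()
# target tip for push 1 prep: 
for t in [(-.11,0,.30),(-.085,0,.145)]:
    w=world(t)+[0,0,.173]; print(t,w,shift(w))
print(shift([.45,-.35,.42]))
E
```

```text
18.481342156518178
top -0.18 [array([222.8, 169.8]), array([222.3, 170. ]), array([221.8, 170.4])]
top -0.23 [array([223.5, 172. ]), array([223.2, 172.9]), array([222.9, 174.1])]
top -0.28 [array([224.1, 174.2]), array([224.1, 175.8]), array([224.1, 177.7])]
[[  7   5   5   6   4   6   4   7   8  11  23  36  49  71  88  94  80  40
   10   5]
 [  6   5   5   6   7   8   9  11  13  28  61  90 104 123 137 137 114  62
   18   5]
 [  6  10  15  18  18  13  14  16  19  41  92 133 144 146 149 146 128  81
   29   6]
 [ 28  40  51  56  43  24  18  20  23  39  87 133 150 150 149 147 137 100
   43   9]
 [ 78  96 106 101  73  34  20  24  30  36  71 118 145 150 149 149 144 115
   57  15]
 [128 141 143 131  97  45  25  26  31  35  60 107 140 149 149 149 145 123
   73  25]
 [149 151 151 143 113  60  28  22  22  21  39  80 116 136 146 149 147 132
   90  35]
 [152 152 150 140 106  55  21  12  10   9  15  37  69 106 136 147 148 141
  112  59]
 [152 152 146 123  75  28  10   8   8   6   6   8  27  65 113 143 150 146
  126  97]
 [149 151 141 106  48  12   8   9   8  10   8   6   9  36  87 129 146 145
  
[... 2916 characters left out ...]
203 203 199 155]
 [213 211 167  66  60  52  90 148 111 173 175 154 132 144 116 114 112 106]]
x1 [0.56697095 0.04001754 0.113     ] [239.39982311 178.2278242 ] [240.41657149 206.50202665]
c [0.6033 0.0859 0.11  ] [221.11721811 163.25384643] [219.96026483 211.56209826]
nut [0.66020562 0.10491975 0.12      ] [213.68316157 139.33898508] [198.73553577 205.50601932]
t 0.1 tipbox mm [-624.9 -564.6  230.8] Fbox [ 0.5 -0.5] -0.8 rot [-3.141e+00 -1.000e-03  1.855e+00] gap 0.086
(-0.11, 0, 0.3) [0.49897304 0.05103046 0.473     ] [583.78004586 493.12995424 -68.36207049]
(-0.085, 0, 0.145) [0.52268371 0.05895535 0.318     ] [584.49744369 518.13531192  86.63540506]
[212.56730574 333.50456205 -15.88709323]
```

Emit:
step_arm([
  [0,0,0,30,50,-15,1],
  [0,0,0,60,100,-20,0.5],
  [0,0,0,100,150,-30,0],
  [0,0,0,140,200,-40,0],
  [0,0,-0.01,180,250,-50,0],
  [0,0,-0.02,220,300,-60,0],
  [0,0,-0.038,270,335,-65,0],
  [0,0,-0.038,320,370,-68,0],
  [0,0,-0.038,370,405,-68,0],
  [0,0,-0.038,420,440,-68,0],
  [0,0,-0.038,475,465,-68,0],
  [0,0,-0.038,525,480,-68,0],
], grip_force=20)

```text
time_s: 1.6
tool_pos: [0.5029, -0.0068, 0.4723]
tool_rot: [-3.141, -0.0, 1.894]
ft_force: [-0.3, 0.5, -0.1]
finger_gap: 0.0001
```

```bash
python3 - <<'E'
from h import *
status()
for t in [(-.11,0,.30),(-.11,0,.145)]:
    w=world(t)+[0,0,.173]; print(t,shift(w))
E
```

```text
t 1.6 tipbox mm [-124.6  -56.1  299.3] Fbox [-0.2  0.5] -0.1 rot [-3.141 -0.     1.894] gap 0.0
(-0.11, 0, 0.3) [56.05568965 14.66972458 -0.72780543]
(-0.11, 0, 0.145) [ 56.03549772  14.77325939 154.27215867]
```

Emit:
step_arm([
  [0,0,0,40,10,10,0],
  [0,0,0,56,15,50,0],
  [0,0,0,56,15,90,0],
  [0,0,0,56,15,130,0],
  [0,0,0,56,15,150,0],
  [0,0,0,56,15,152,0],
  [0,0,0,56,15,152,0],
])

```text
time_s: 2.48
tool_pos: [0.4996, 0.0489, 0.3213]
tool_rot: [3.141, 0.0, 1.894]
ft_force: [0.6, 1.1, 0.1]
finger_gap: -0.0001
```

```bash
python3 - <<'E'
from h import *
status()
for n in("side","top"):
    im=ctrl.grab_frame(n); cv2.imwrite(f"pics/{n}1.png",cv2.cvtColor(im,cv2.COLOR_RGB2BGR))
a=cv2.imread('pics/top1.png')[115:225,170:270]; b=cv2.imread('pics/side1.png')[130:270,160:290]
f=lambda i:cv2.resize(i,(390,420),interpolation=cv2.INTER_CUBIC)
cv2.imwrite('pics/c1.png',np.hstack([f(a),f(b)]))
E
```

```text
t 2.48 tipbox mm [-110.1   -2.2  148.3] Fbox [1.  0.8] 0.1 rot [3.141 0.    1.894] gap -0.0
```

View pics/c1.png

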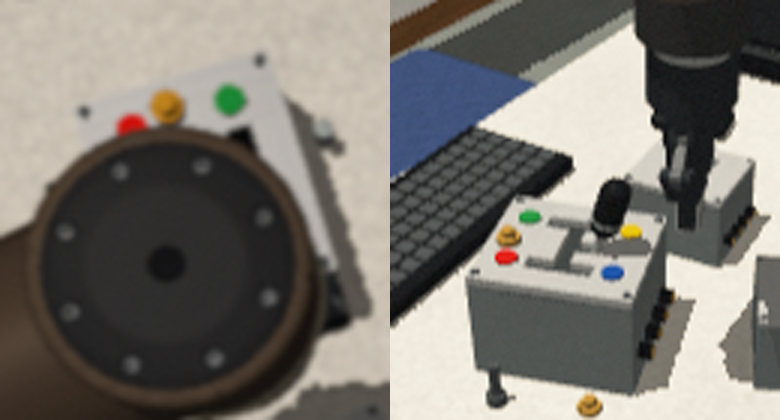

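Side view: the fingertips are behind the lever on the near side, in line with it. Pushing away from the robot now, in small steps.

Emit:
step_arm([
  [0,0,0,2,10,0,0],
  [0,0,0,2,20,0,0],
  [0,0,0,2,28,0,0],
  [0,0,0,2,35,0,0],
  [0,0,0,2,40,0,0],
  [0,0,0,2,45,0,0],
  [0,0,0,2,50,0,0],
  [0,0,0,2,55,0,0],
  [0,0,0,2,60,0,0],
  [0,0,0,2,65,0,0],
])

```text
time_s: 3.82
tool_pos: [0.5606, 0.0714, 0.3207]
tool_rot: [3.142, -0.0, 1.894]
ft_force: [-2.1, -1.4, 1.3]
finger_gap: -0.0
```

```bash
python3 -c "
from h import *
status()"
```

```text
t 3.83 tipbox mm [-45.1  -0.2 147.7] Fbox [-2.5 -0.6] 1.3 rot [ 3.142 -0.     1.894] gap -0.0
```

In contact at about 2.5 N. Continuing to upright.

Emit:
step_arm([
  [0,0,0,0,4,0,0],
  [0,0,0,0,8,0,0],
  [0,0,0,0,12,0,0],
  [0,0,0,0,15,0,0],
  [0,0,0,0,18,0,0],
  [0,0,0,0,20,0,0],
  [0,0,0,0,20,0,0],
])

```text
time_s: 4.7
tool_pos: [0.5795, 0.0777, 0.3207]
tool_rot: [3.141, -0.0, 1.894]
ft_force: [-0.6, -0.4, 0.0]
finger_gap: -0.0001
```

```bash
python3 - <<'E'
from h import *
status()
for n in("side",):
    im=ctrl.grab_frame(n); cv2.imwrite(f"pics/{n}2.png",cv2.cvtColor(im,cv2.COLOR_RGB2BGR))
b=cv2.imread('pics/side2.png')[140:260,170:280]
cv2.imwrite('pics/c2.png',cv2.resize(b,None,fx=5,fy=5,interpolation=cv2.INTER_CUBIC))
for a in(-.035,0,.035):print([proj('side',lev(a,0,L)).round(1) for L in (.111,.174)])
E
```

```text
t 4.7 tipbox mm [-25.2  -0.2 147.7] Fbox [-0.7 -0.2] 0.0 rot [ 3.141 -0.     1.894] gap -0.0
[array([221. , 205.5]), array([220.9, 185.8])]
[array([219.6, 205.3]), array([218.7, 185.4])]
[array([218.3, 205.1]), array([216.4, 185.2])]
```

View pics/c2.png

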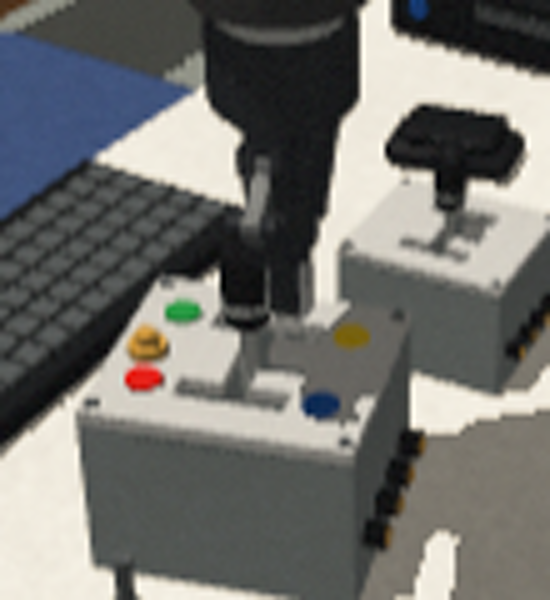

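The lever is near upright; its handle bottom is at about (219,204). I'll push a little more to feel the far wall.

Emit:
step_arm([
  [0,0,0,0,1,0,0],
  [0,0,0,0,2,0,0],
  [0,0,0,0,3,0,0],
  [0,0,0,0,3,0,0],
])

```text
time_s: 5.25
tool_pos: [0.5821, 0.0786, 0.3207]
tool_rot: [3.142, 0.0, 1.894]
ft_force: [-1.6, -0.4, 1.0]
finger_gap: -0.0001
```

```bash
python3 -c "
from h import *
status()"
```

```text
t 5.25 tipbox mm [-22.4  -0.2 147.7] Fbox [-1.6  0.2] 1.0 rot [3.142 0.    1.894] gap -0.0
```

Emit:
step_arm([
  [0,0,0,0,1,0,0],
  [0,0,0,0,2,0,0],
  [0,0,0,0,2,0,0],
])

```text
time_s: 5.62
tool_pos: [0.5841, 0.0793, 0.3207]
tool_rot: [3.141, 0.0, 1.894]
ft_force: [-1.6, -1.0, 0.7]
finger_gap: -0.0001
```

```bash
python3 -c "
from h import *
status()"
```

```text
t 5.62 tipbox mm [-20.3  -0.2 147.7] Fbox [-1.8 -0.5] 0.7 rot [3.141 0.    1.894] gap -0.0
```

Emit:
step_arm([
  [0,0,0,0,1,0,0],
  [0,0,0,0,2,0,0],
  [0,0,0,0,2,0,0],
])

```text
time_s: 6.0
tool_pos: [0.5853, 0.0796, 0.3206]
tool_rot: [-3.14, 0.0, 1.893]
ft_force: [-5.5, -1.6, 3.8]
finger_gap: -0.0002
```

```bash
python3 -c "
from h import *
status()"
```

```text
t 6.0 tipbox mm [-19.1  -0.3 147.6] Fbox [-5.7  0.2] 3.8 rot [-3.14   0.     1.893] gap -0.0
```

Wall felt at about 6 N, at the position expected for the cross channel's far wall. Backing off and going round to the right side.

Emit:
step_arm([
  [0,0,0,0,-8,0,0],
  [0,0,0,0,-27,0,0],
  [0,0,0,-20,-30,0,0],
  [0,0,0,-45,-30,0,0],
  [0,0,0,-60,-30,0,0],
  [0,0,0,-60,-15,0,0],
  [0,0,0,-60,5,0,0],
  [0,0,0,-60,20,0,0],
  [0,0,0,-60,22,0,0],
  [0,0,0,-60,22,0,0],
])

```text
time_s: 7.25
tool_pos: [0.6256, 0.0301, 0.3203]
tool_rot: [-3.141, -0.0, 1.894]
ft_force: [0.8, -0.6, 0.5]
finger_gap: 0.0003
```

```bash
python3 - <<'E'
from h import *
status()
for n in("side",):
    im=ctrl.grab_frame(n); cv2.imwrite(f"pics/{n}3.png",cv2.cvtColor(im,cv2.COLOR_RGB2BGR))
b=cv2.imread('pics/side3.png')[140:260,170:280]
cv2.imwrite('pics/c3.png',cv2.resize(b,None,fx=5,fy=5,interpolation=cv2.INTER_CUBIC))
E
```

```text
t 7.25 tipbox mm [  3.5 -60.  147.3] Fbox [ 0.6 -0.8] 0.5 rot [-3.141 -0.     1.894] gap 0.0
```

View pics/c3.png

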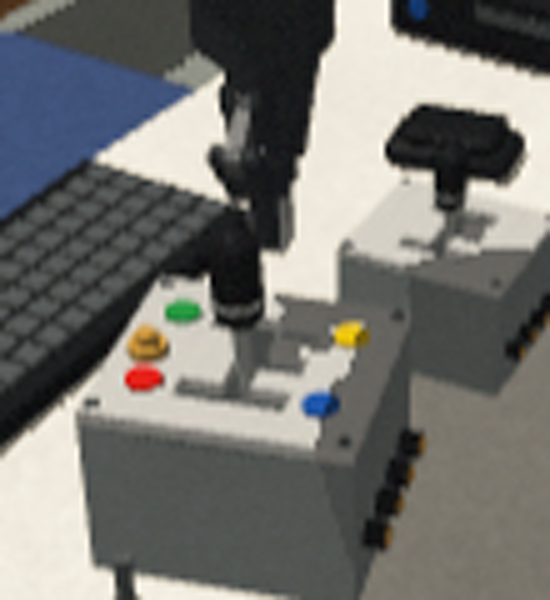

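Side view: the lever is upright and the fingertips are on its right. Pushing left along the cross channel.

Emit:
step_arm([
  [0,0,0,12,0,0,0],
  [0,0,0,22,0,0,0],
  [0,0,0,28,0,0,0],
  [0,0,0,33,0,0,0],
  [0,0,0,38,0,0,0],
  [0,0,0,43,0,0,0],
  [0,0,0,48,0,0,0],
  [0,0,0,52,0,0,0],
  [0,0,0,56,0,0,0],
  [0,0,0,60,0,0,0],
])

```text
time_s: 8.55
tool_pos: [0.6064, 0.087, 0.3201]
tool_rot: [-3.14, -0.0, 1.893]
ft_force: [1.7, -2.7, -0.6]
finger_gap: -0.0001
```

```bash
python3 -c "
from h import *
status()"
```

```text
t 8.55 tipbox mm [  3.3   0.  147.1] Fbox [ 0.8 -3.1] -0.6 rot [-3.14  -0.     1.893] gap -0.0
```

Emit:
step_arm([
  [0,0,0,4,0,0,0],
  [0,0,0,8,0,0,0],
  [0,0,0,12,0,0,0],
  [0,0,0,14,0,0,0],
  [0,0,0,16,0,0,0],
  [0,0,0,16,0,0,0],
])

```text
time_s: 9.3
tool_pos: [0.6016, 0.1022, 0.3208]
tool_rot: [3.142, -0.0, 1.894]
ft_force: [-0.3, -0.7, -0.3]
finger_gap: 0.0001
```

```bash
python3 -c "
from h import *
status()"
```

```text
t 9.3 tipbox mm [  3.5  16.  147.8] Fbox [-0.5 -0.6] -0.3 rot [ 3.142 -0.     1.894] gap 0.0
```

Emit:
step_arm([
  [0,0,0,1,0,0,0],
  [0,0,0,2,0,0,0],
  [0,0,0,3,0,0,0],
])

```text
time_s: 9.68
tool_pos: [0.6007, 0.1049, 0.3207]
tool_rot: [3.142, -0.0, 1.893]
ft_force: [0.4, -1.1, -0.3]
finger_gap: 0.0
```

```bash
python3 - <<'E'
from h import *
status()
for n in("side",):
    im=ctrl.grab_frame(n); cv2.imwrite(f"pics/{n}4.png",cv2.cvtColor(im,cv2.COLOR_RGB2BGR))
b=cv2.imread('pics/side4.png')[140:260,170:280]
cv2.imwrite('pics/c4.png',cv2.resize(b,None,fx=5,fy=5,interpolation=cv2.INTER_CUBIC))
for b in(.3,.36,.39):print([proj('side',lev(.03,b,L)).round(1) for L in (.086,.111,.174)])
E
```

```text
t 9.68 tipbox mm [  3.5  18.8 147.7] Fbox [-0.  -1.2] -0.3 rot [ 3.142 -0.     1.893] gap 0.0
[array([216.3, 219.3]), array([214.8, 213.7]), array([210.6, 198.5])]
[array([215.8, 220.9]), array([214.1, 215.8]), array([209.5, 201.9])]
[array([215.6, 221.7]), array([213.8, 216.8]), array([208.9, 203.6])]
```

View pics/c4.png

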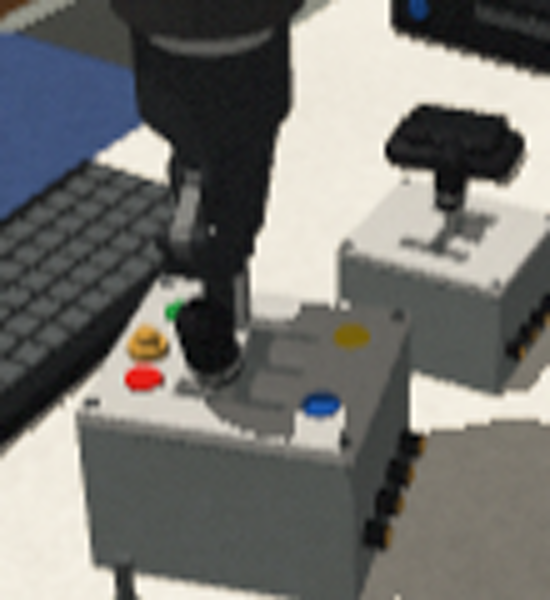

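The lever is over to the left; its handle base at (214,214) gives a sideways lean of about 0.33. A few mm more, until it meets the wall.

Emit:
step_arm([
  [0,0,0,1,0,0,0],
  [0,0,0,2,0,0,0],
  [0,0,0,3,0,0,0],
])

```text
time_s: 10.1
tool_pos: [0.5997, 0.1078, 0.3207]
tool_rot: [3.142, -0.0, 1.894]
ft_force: [0.8, -1.0, 0.0]
finger_gap: -0.0003
```

```bash
python3 -c "
from h import *
status()"
```

```text
t 10.1 tipbox mm [  3.5  21.9 147.7] Fbox [ 0.4 -1.2] 0.0 rot [ 3.142 -0.     1.894] gap -0.0
```

Emit:
step_arm([
  [0,0,0,1,0,0,0],
  [0,0,0,2,0,0,0],
  [0,0,0,2,0,0,0],
])

```text
time_s: 10.48
tool_pos: [0.5992, 0.1091, 0.3207]
tool_rot: [-3.141, 0.001, 1.894]
ft_force: [2.2, -5.1, -1.1]
finger_gap: -0.0001
```

```bash
python3 -c "
from h import *
status()"
```

```text
t 10.47 tipbox mm [  3.5  23.3 147.7] Fbox [ 0.5 -5.5] -1.1 rot [-3.141e+00  1.000e-03  1.894e+00] gap -0.0
```

Left wall felt at 5.5 N, at y = 23 mm against 22.7 predicted. Going round to the near side for the final push.

Emit:
step_arm([
  [0,0,0,-10,0,0,0],
  [0,0,0,-30,0,0,0],
  [0,0,0,-38,-10,0,0],
  [0,0,0,-38,-35,0,0],
  [0,0,0,-38,-52,0,0],
  [0,0,0,-20,-54,0,0],
  [0,0,0,5,-54,0,0],
  [0,0,0,25,-54,0,0],
  [0,0,0,26,-54,0,0],
  [0,0,0,26,-54,0,0],
])

```text
time_s: 11.72
tool_pos: [0.5397, 0.1175, 0.3208]
tool_rot: [3.141, -0.0, 1.895]
ft_force: [0.0, -1.0, -0.7]
finger_gap: -0.0
```

```bash
python3 - <<'E'
from h import *
status()
for n in("side",):
    im=ctrl.grab_frame(n); cv2.imwrite(f"pics/{n}5.png",cv2.cvtColor(im,cv2.COLOR_RGB2BGR))
b=cv2.imread('pics/side5.png')[140:260,170:280]
cv2.imwrite('pics/c5.png',cv2.resize(b,None,fx=5,fy=5,interpolation=cv2.INTER_CUBIC))
E
```

```text
t 11.72 tipbox mm [-50.3  50.2 147.8] Fbox [-0.3 -1. ] -0.7 rot [ 3.141 -0.     1.895] gap -0.0
```

View pics/c5.png

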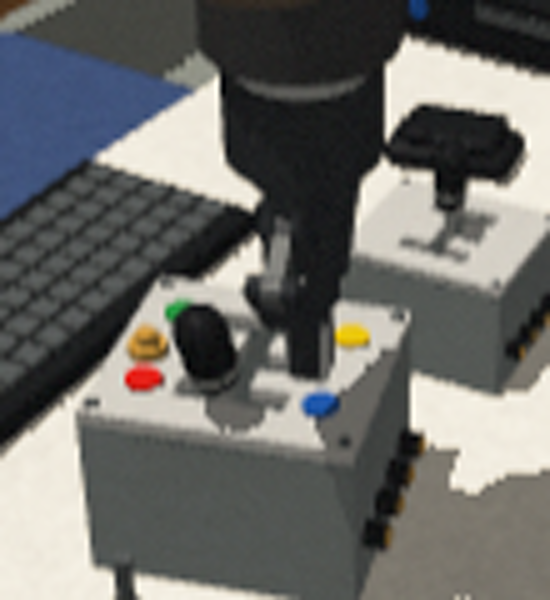

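The lever is in line with the red/blue side and the fingertips are behind it. Pushing toward red.

Emit:
step_arm([
  [0,0,0,2,10,0,0],
  [0,0,0,2,20,0,0],
  [0,0,0,2,26,0,0],
  [0,0,0,2,31,0,0],
  [0,0,0,2,36,0,0],
  [0,0,0,2,40,0,0],
  [0,0,0,2,44,0,0],
  [0,0,0,2,48,0,0],
  [0,0,0,2,48,0,0],
])

```text
time_s: 12.9
tool_pos: [0.585, 0.1345, 0.3207]
tool_rot: [3.141, -0.0, 1.894]
ft_force: [-1.6, -1.2, 0.9]
finger_gap: -0.0
```

```bash
python3 -c "
from h import *
status()"
```

```text
t 12.9 tipbox mm [ -2.   51.8 147.7] Fbox [-1.9 -0.6] 0.9 rot [ 3.141 -0.     1.894] gap -0.0
```

Emit:
step_arm([
  [0,0,0,0,3,0,0],
  [0,0,0,0,6,0,0],
  [0,0,0,0,9,0,0],
  [0,0,0,0,11,0,0],
  [0,0,0,0,12,0,0],
])

```text
time_s: 13.52
tool_pos: [0.5961, 0.1382, 0.3206]
tool_rot: [3.142, -0.0, 1.894]
ft_force: [-2.9, -2.0, -0.9]
finger_gap: -0.0002
```

```bash
python3 -c "
from h import *
status()"
```

```text
t 13.53 tipbox mm [  9.7  51.9 147.6] Fbox [-3.4 -1. ] -0.9 rot [ 3.142 -0.     1.894] gap -0.0
```

Emit:
step_arm([
  [0,0,0,0,1,0,0],
  [0,0,0,0,2,0,0],
  [0,0,0,0,3,0,0],
])

```text
time_s: 13.9
tool_pos: [0.5988, 0.1391, 0.3208]
tool_rot: [3.141, -0.0, 1.894]
ft_force: [-2.6, -0.7, -1.8]
finger_gap: 0.0001
```

```bash
python3 -c "
from h import *
status()"
```

```text
t 13.9 tipbox mm [ 12.6  51.9 147.8] Fbox [-2.7  0.1] -1.8 rot [ 3.141 -0.     1.894] gap 0.0
```

Emit:
step_arm([
  [0,0,0,0,1,0,0],
  [0,0,0,0,2,0,0],
  [0,0,0,0,2,0,0],
])

```text
time_s: 14.28
tool_pos: [0.6003, 0.1395, 0.3205]
tool_rot: [-3.14, 0.0, 1.893]
ft_force: [-5.3, -2.3, 0.1]
finger_gap: 0.0
```

```bash
python3 -c "
from h import *
status()"
```

```text
t 14.28 tipbox mm [ 14.1  51.8 147.5] Fbox [-5.7 -0.5] 0.1 rot [-3.14   0.     1.893] gap 0.0
```

Emit:
step_arm([
  [0,0,0,0,0.5,0,0],
  [0,0,0,0,1,0,0],
  [0,0,0,0,1,0,0],
])

```text
time_s: 14.65
tool_pos: [0.6008, 0.1396, 0.3204]
tool_rot: [-3.139, 0.0, 1.893]
ft_force: [-7.2, -2.3, 1.7]
finger_gap: 0.0005
```

```bash
python3 -c "
from h import *
status()"
```

```text
t 14.65 tipbox mm [ 14.6  51.8 147.4] Fbox [-7.5  0.1] 1.7 rot [-3.139  0.     1.893] gap 0.0
```

The slot's end is felt at 7.5 N and 14.6 mm, against about 12–15 mm expected. Backing off, rising and checking.

Emit:
step_arm([
  [0,0,0,0,-8,0,0],
  [0,0,0,0,-30,0,0],
  [0,0,0,0,-65,0,0],
  [0,0,0,0,-95,-10,0],
  [0,0,0,-20,-110,-60,0],
  [0,0,0,-60,-130,-110,0],
  [0,0,0,-110,-140,-130,0],
  [0,0,0,-165,-140,-140,0],
  [0,0,0,-215,-140,-140,0],
  [0,0,0,-265,-140,-140,0],
  [0,0,0,-265,-140,-140,0],
])

```text
time_s: 16.02
tool_pos: [0.5538, -0.1585, 0.4608]
tool_rot: [3.14, 0.001, 1.89]
ft_force: [0.5, -0.1, -0.1]
finger_gap: 0.0003
```

```bash
python3 - <<'E'
from h import *
status()
for n in("side","top"):
    im=ctrl.grab_frame(n); cv2.imwrite(f"pics/{n}6.png",cv2.cvtColor(im,cv2.COLOR_RGB2BGR))
a=cv2.imread('pics/top6.png')[120:225,170:270]; b=cv2.imread('pics/side6.png')[165:270,175:275]
f=lambda i:cv2.resize(i,(400,420),interpolation=cv2.INTER_CUBIC)
cv2.imwrite('pics/c6.png',np.hstack([f(a),f(b)]))
for n in('top','side'):
  for a in(.2,.25,.29,.31):print(n,a,[proj(n,lev(a,.37,L)).round(1) for L in (.086,.111,.14,.174)])
E
```

```text
t 16.02 tipbox mm [-124.4 -216.1  287.8] Fbox [ 0.4 -0.2] -0.1 rot [3.14e+00 1.00e-03 1.89e+00] gap 0.0
top 0.2 [array([207.9, 161.5]), array([202.6, 159.2]), array([196.3, 156.3]), array([188.4, 152.8])]
top 0.25 [array([207.6, 160. ]), array([202.3, 157.2]), array([195.8, 153.8]), array([187.8, 149.6])]
top 0.29 [array([207.4, 158.9]), array([202. , 155.7]), array([195.5, 151.8]), array([187.4, 147. ])]
top 0.31 [array([207.3, 158.3]), array([201.9, 154.9]), array([195.3, 150.8]), array([187.2, 145.8])]
side 0.2 [array([211. , 220.7]), array([207.7, 215.5]), array([203.8, 209.3]), array([199. , 201.6])]
side 0.25 [array([209.6, 220.6]), array([205.9, 215.5]), array([201.5, 209.2]), array([196.1, 201.5])]
side 0.29 [array([208.5, 220.6]), array([204.5, 215.5]), array([199.7, 209.2]), array([193.8, 201.6])]
side 0.31 [array([208. , 220.6]), array([203.9, 215.5]), array([198.8, 209.3]), array([192.7, 201.6])]
```

View pics/c6.png

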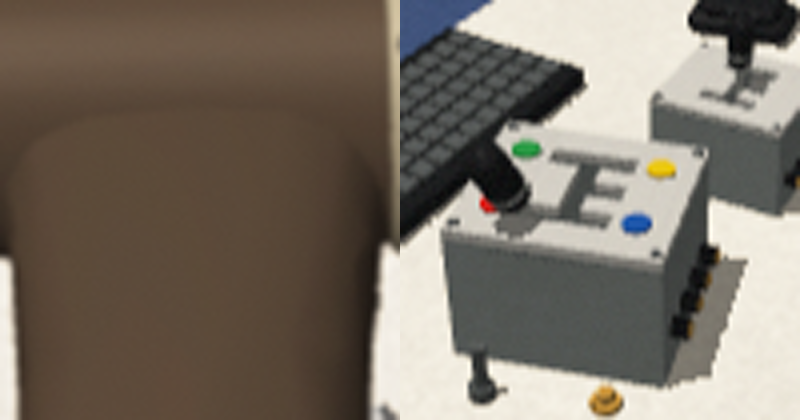

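Side view: the handle leans over the red cap. Its base is at about (204.5,213), against (204.5,215) predicted for a lean of 0.29. I'll move clear for the top view.

Emit:
step_arm([
  [0,0,0,-40,-20,0,0],
  [0,0,0,-90,-40,0,0],
  [0,0,0,-140,-60,0,0],
  [0,0,0,-190,-90,0,0],
  [0,0,0,-240,-120,0,0],
  [0,0,0,-290,-150,0,0],
  [0,0,0,-320,-180,0,0],
  [0,0,0,-320,-180,0,0],
])

```text
time_s: 17.12
tool_pos: [0.483, -0.5177, 0.4606]
tool_rot: [3.142, 0.001, 1.892]
ft_force: [-0.9, 0.5, 1.0]
finger_gap: -0.0001
```

```bash
python3 - <<'E'
from h import *
status()
for n in("side","top"):
    im=ctrl.grab_frame(n); cv2.imwrite(f"pics/{n}7.png",cv2.cvtColor(im,cv2.COLOR_RGB2BGR))
a=cv2.imread('pics/top7.png')[115:220,170:270]; b=cv2.imread('pics/top0.png')[115:220,170:270]
f=lambda i:cv2.resize(i,(400,420),interpolation=cv2.INTER_CUBIC)
cv2.imwrite('pics/c7.png',np.hstack([f(a),f(b)]))
E
```

```text
t 17.12 tipbox mm [-305.5 -534.4  287.6] Fbox [-0.7  0.7] 1.0 rot [3.142e+00 1.000e-03 1.892e+00] gap -0.0
```

View pics/c7.png

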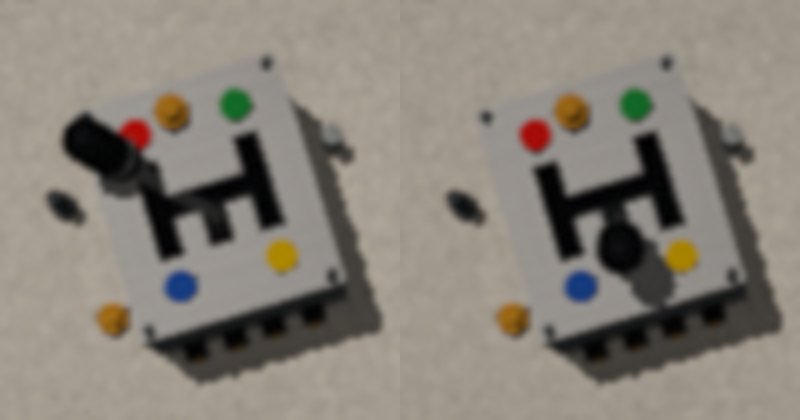

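View pics/top7.png

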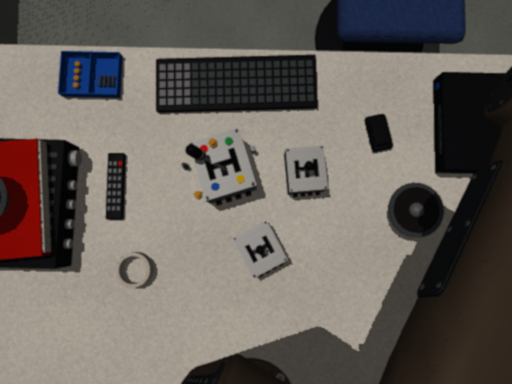

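Top view: the handle centre is at about (194,152), against (195.5,151.8) predicted for 0.29 in the red slot. Nuts, standoff and screw look unmoved. Handing in.

```bash
python3 -c "
from rig import ctrl
print(ctrl.job_done(), ctrl.state()['time_s'])"
```

```text
the job is handed in; nothing more can be done
the job is handed in; nothing more can be done
```

The lever is home in the red slot (far left), and I handed the job in at about 17 s of the 58 s allowed.

I pushed it with the shut fingertips only: out of the parking slot, left along the cross channel, then away from the robot into the slot. At the end of each push I felt the wall, reading 5.5 to 7.5 N at the end of each push; it never entered another colour's slot.

**Lever position:** in the last pictures the handle sits within about 1–3 px of where a fore-aft lean of 0.29 rad would put it in both views.

**Loose things:** the nuts, standoff and screw beside the selector look unmoved against the first picture. The other loose things also look in place. I compared them by eye only.

**Robot:** the arm stands well clear and touches nothing. No check failed or disagreed.

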